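# Close the wash tank with its wing cap and prime it

### The arm

A 7-joint arm with a two-finger parallel gripper is mounted at the origin on a cart in front of the work surface, level with it; the furniture and walls round the work are solid. World frame = base frame: x ahead of the robot, y to its left, z up, the work surface at z = 0. Lengths are in mm, angles in rad, forces in N, time in s.
With the tool pointing down it reaches from about 400 to 875 mm from the base axis. Payload 6.5 kg.
Tool frame: the origin (TCP) lies at the very end of the fingers, on their centre line; the grasp point (between the pads) lies 19 mm behind it (env.grasp_offset is the z of the grasp point in the tool frame, in mm); z points along the fingers, y is the line along which they close (so a half turn about z gives the same grasp; the last joint's range is limited). The gripper opens to 85 mm and grips with 20 to 120 N. Pads are 22 mm wide; open, the fingers measure 114 mm over their backs; the gripper's body (76 mm by 85 mm) begins 54 mm behind the grasp point. The pads swing forward as they close: fully open they stand 13 mm farther back than shut.
Start: joints at [1.251, 0.536, -0.004, 1.538, 0.003, 1.067, -0.071], TCP at [163.201, -629.171, 231.29] pointing down, gripper open.
Joint ranges: [-2.7, 2.7], [-0.37, 2.16], [-1.27, 1.26], [0.24, 2.4], [-1.31, 4.45], [0.19, 1.91], [-2.76, 2.76]. Speed limits (rad/s): [2.39, 2.39, 3.14, 3.14, 3.14, 3.14, 3.14].

### API

Orientations are given as a rotation vector (axis times angle).
In Python, from station import env gives the robot as it stands. The module is installed in compiled form; this text tells all that it offers.
- The arm moves only by the tool drive_tool, never from a script. Its argument "steps" is a list of rows, each a list of 2 entries, a list of its own where there are three numbers: the shift along the tool's x, y, z scaled (see below), then the turn about the tool's z scaled (see below). A call has 1 to 8 rows; each row is the pose to reach, as a shift and turn from the pose commanded when the call began, along the tool's axes at that moment, turning the shorter way round; what a row does not reach only later rows make up. The controller multiplies each number of a shift by 1 m and each number of a turn by pi rad. A row lasts 1/10 s, in which the tool goes at most 50 mm and 8.59 degrees, less where a joint would pass 70% of its speed; a pose out of reach is approached as far as the arm can. A call with a number of a shift or a turn outside -1 to 1 is refused whole. A call with a gripper value outside its range is refused whole. "gripper" is the closure, from -1 (fully open) to 1 (shut), so that 0 is half open, set as the call begins (left out, the last holds). The fingers move at their own pace and stop on an object; "squeeze" is the grip in N (left out, the last holds). Time passes only in rows, so rows that repeat a pose let the fingers close. It gives the time, the measured TCP pose, the force, the opening and the grip force at its end, in the units of the state.
- env.get_obs(): the state, without advancing time (a new reading comes with each control period).
- env.capture(name): name is "scene" or "top" or "wrist"; returns the picture (384x512x3 uint8, red, green, blue); there is no depth.
- env.calibration(name): a dict with "K" (3x3 intrinsics, pixels), "R" (3x3) and "t" (3): a world point X has camera coordinates R X + t. Camera axes: x right, y down, z forward; pixel columns grow to the right and rows downward; lengths in mm; the calibration is good to about 2 mm. A picture is of the moment at which its call begins: read the wrist's pose just before it. calibration takes no time and is no camera call; for the wrist camera it gives the pose at the moment of the call.
- env.job_done(): hands the job in; it is judged then, once.
The state is a dict: "time_s": time; "qpos": joint angles; "qd": joint speeds; "joint_efforts": joint torques, N m; "eef_pos": TCP position; "tool_rot": TCP orientation; "force": force on the tool from outside, world axes, zero at the start; "ft_torque": the same for the moment, N m; "opening": opening from 0.0 (shut) to 1.0 (fully open); "grasp_force": force on a finger pad.
Only numpy, scipy, OpenCV 4.12 (cv2) and the standard library are available. Lean on these libraries where they do the work, as an engineer would, in place of code of your own. Each camera call takes 0.05 s, during which the arm holds its last target. There are 200 camera calls.

### The job

The wash-solution tank has been refilled: set the blue wing cap square on the leaning neck with its wing clearly clockwise of the two red start marks (about an eighth of a turn), turn it backward (anticlockwise) until it drops into the thread start at the marks, then screw it clockwise fully home without cross-threading and let go. Only then push the green priming plunger fully down and let it spring back. Leave the bottles, the timer and the other things on the bench where they are.

Things in the scene. Friction and masses are not known exactly. Their poses are not given: they have to be found in the camera images.
- cap: Loose blue wing cap, 90 g, 68 mm diameter, 62 mm tall, standing mouth down on the worktop. Origin: centre of the skirt's lower rim; z axis up through the wing, x axis along the wing. Ribbed round skirt 30 mm tall (its top, the deck, is at z = 30 mm) with the wing standing on the deck. Hollow below: 60 mm bore, 26 mm deep. The same after a half turn.
- wing (a point): Where to grip the cap: the middle of its wing, at cap z = 50 mm. The wing is a flat upright bar, 60 mm long (cap x), 14 mm thick (cap y), from cap z = 30 mm (the deck) to 62 mm.
- lug (a point): One of the cap's two lugs, inside the skirt under the ends of the wing (cap +x and -x), hidden from outside: 5 mm thick (cap z = 1 to 6 mm), 11 mm wide; 47 mm free between the two.
- neck: Filler neck of the tank, leaning 25 degrees from vertical towards the tank's front. Origin: centre of its upper rim, 150 mm above the worktop; z axis points out of it along its axis. 44 mm post with tapered nose (34 mm at the rim, 44 mm from 7 mm below) and a white two-start right-hand thread 56 mm across; 1.5 mm play to the cap all round. Grey collar below, 86 mm across.
- start_mark (a point): One of the two red start marks, opposite each other on top of the grey collar, 38.5 mm from the neck axis, 36.5 mm below the rim. Seen from outside (looking along the neck's -z) they stand 50 degrees anticlockwise of the neck's +x and -x axes; so a wing along neck x is 50 degrees clockwise of the marks. Both marks count alike.
- thread_crest (a point): Point on the neck axis, 9 mm below the rim: where the cap's origin is when its lugs rest on the flat thread crest, which runs from 23 to 157 degrees clockwise of each mark. Turned back to within about 10 degrees of the marks, the lugs fall between the crests.
- thread_start (a point): Point on the neck axis, 19 mm below the rim: the cap's origin when it has dropped with its wing at the marks. Then it descends 1.1 mm per 10 degrees of clockwise turn, with about 2 mm of axial play. A stop lies about 20 degrees anticlockwise of the marks.
- thread_home (a point): Point on the neck axis, 26 mm below the rim: the cap's origin when home, the inside of its deck on the rim. Reached 62 degrees clockwise of the marks if it is kept pressed down; tight at 80 degrees; a stop lies at about 100 degrees.
- tank: Fixed white wash-solution tank with a blue band: box 148 mm (its x, from -78 to 70 mm) by 210 mm (its y), 84 mm high; origin: on its underside, on the worktop; its front faces -x. Neck rim at (0, -35, 150) mm, pump plunger axis at (10, 75) mm in its frame.
- plunger_top (a point): Centre of the top of the green plunger head (42 mm diameter, 12 mm thick), 134 mm above the worktop when up; pushed straight down. Below it a grey housing, 52 mm across, its top 100 mm above the worktop.
- plunger (a joint): Travel of the green plunger, m: 0 up, 0.020 fully down; spring 2 N at the start to 9 N at the bottom; springs back when released.
- bottle_d: Bystander: grey reagent bottle with green cap, 60 mm diameter, 136 mm tall, loose; origin under its centre.
- bottle_a: Bystander: amber reagent bottle with white cap, 42 mm diameter, 88 mm tall, loose; origin under its centre.
- timer: Bystander: white bench timer, 64x66x19 mm, loose, lying on the worktop; origin under its centre.
- pen_3: Bystander: red pen, 145 mm long, 9 mm high, loose, lying on the worktop.

How it is judged (in metres and radians):
On the way, in this order (a step that is already met when the one before it is completed fails the run):
1. the cap stands square on the crest of the thread, its wing 18 to 82 degrees clockwise of the start marks (x of cap in the frame of neck between -0.005 and 0.005 m and y of cap in the frame of neck between -0.005 and 0.005 m and angle between the z axis of cap and the z axis of neck, either way round below 0.15 rad and z of cap in the frame of neck between -0.012 and -0.004 m and angle between the x axis of cap and the x axis of neck, either way round below 0.56 rad), for 0.2 s.
2. turned back, the cap has dropped into the thread start: down at least 7 mm from the crest, square, not yet screwed down (x of cap in the frame of neck between -0.005 and 0.005 m and y of cap in the frame of neck between -0.005 and 0.005 m and angle between the z axis of cap and the z axis of neck, either way round below 0.15 rad and z of cap in the frame of neck between -0.022 and -0.016 m), for 0.05 s.
3. the cap is screwed home: square, its inside within about 2 mm of the rim (x of cap in the frame of neck between -0.005 and 0.005 m and y of cap in the frame of neck between -0.005 and 0.005 m and angle between the z axis of cap and the z axis of neck, either way round below 0.09 rad and z of cap in the frame of neck between -0.029 and -0.0238 m and angle between the x axis of cap and the x axis of neck, either way round below 1 rad), for 0.2 s.
4. the plunger is pushed fully down (18 of 20 mm at least) (value of joint plunger above 0.018 m), for 0.05 s.
At the end, for the whole second after the job is handed in: The cap is on the neck at rest, its axis within 5 mm and 5 degrees of the neck's, screwed home (inside within about 2 mm of the rim, wing clockwise of the marks by less than about 105 degrees), and the plunger is up again (within 3 mm) (all of step 3 and value of joint plunger below 0.003 m and linear speed of cap below 0.02 m/s and angular speed of cap below 0.2 rad/s); the robot touches nothing.
It fails at once if the cap is turned forward over the thread crest to the wrong side of the marks (wing 20 to 60 degrees anticlockwise of them) while on the neck (x of cap in the frame of neck between -0.005 and 0.005 m and y of cap in the frame of neck between -0.005 and 0.005 m and z of cap in the frame of neck between -0.012 and -0.006 m and angle between the x axis of cap and the y axis of neck, either way round below 0.35 rad).
It fails at once if the plunger is pushed (over 8 mm) before the cap is home (value of joint plunger above 0.008 m and not (x of cap in the frame of neck between -0.005 and 0.005 m and y of cap in the frame of neck between -0.005 and 0.005 m and z of cap in the frame of neck below -0.0225 m)).
It fails at once if a bystander is moved by more than 20 mm (distance of any of bottle_d, bottle_a, timer, pen_3 from where it was at the start of the episode above 0.02 m).
It also fails if it takes over 51 s, if anything falls off the work surface, if the arm or the gripper's body presses on something with over 40 N, if the wrist force passes 120 N, or if a joint passes its speed limit or range.

## Working session

There is one attempt and no reset: what is moved stays moved. The work goes in short steps, Python scripts to look and compute and a tool call to move; the robot and the scene stay as the last step left them, time stands still between calls to the robot, and variables do not carry over. Pictures are saved under pics/ and viewed, at most 10 in all, crops included, and the job is handed in when it is done.

Besides the shell and the picture viewer there is one more tool, called after "Request:" by a JSON object that holds its "method" and its "body", one argument or row to a line. drive_tool: Moves the arm, as the interface text tells. Shifts and turns lie within -1 to 1; 1 stands for 1 m of shift or pi rad of turn. Its arguments: {"type":"object","properties":{"steps":{"type":"array","items":{"type":"array"}},"gripper":{"type":"number"},"squeeze":{"type":"number"}},"required":["steps"]}

```bash
mkdir -p pics
python3 - <<'E'
from station import env
import cv2,numpy as np
o=env.get_obs();print(o['time_s'],o['eef_pos'],o['tool_rot'],env.grasp_offset)
for n in('scene','top'):
    im=env.capture(n);cv2.imwrite(f'pics/{n}0.png',cv2.cvtColor(im,cv2.COLOR_RGB2BGR))
    c=env.calibration(n);print(n,c['K'].tolist(),(-c['R'].T@c['t']).round(),c['R'].round(2).tolist())
E
```

```text
0.0 [ 163.02670794 -628.59470371  230.40753315] [-3.11463218e+00 -3.97499013e-01  5.12735839e-04] -18.700000000000003
scene [[458.2773241137447, 0.0, 253.62502458922285], [0.0, 458.2773241137447, 184.9795422222319], [0.0, 0.0, 1.0]] [-326.  708.  585.] [[-0.47, -0.88, -0.02], [-0.37, 0.22, -0.9], [0.8, -0.42, -0.43]]
top [[366.5979994336427, 0.0, 265.981350539568], [0.0, 366.5979994336427, 189.9695040534207], [0.0, 0.0, 1.0]] [ 371.  243. 1135.] [[-0.0, -1.0, -0.0], [-0.99, 0.0, -0.16], [0.16, 0.0, -0.99]]
```

View pics/scene0.png

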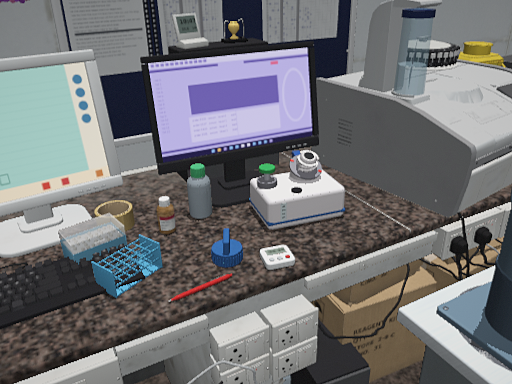

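View pics/top0.png

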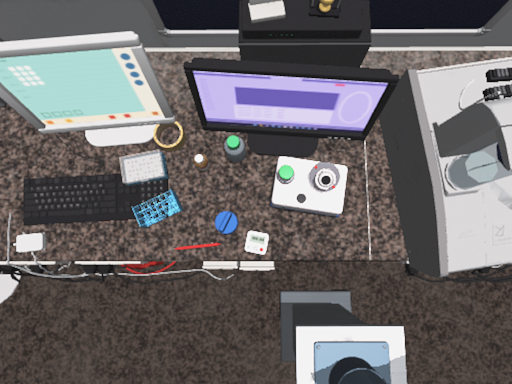

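The scene view shows the cap at (228,250), the plunger at (265,175) and the neck at (305,162). The top view shows the cap at (227,222), the plunger at (286,173), the neck at (326,178), the timer at (257,242) and the pen at (197,246). Next I cast rays for rough positions.

```bash
cat > h.py <<'E'
import cv2,numpy as np
from scipy.spatial.transform import Rotation as Rn
def ray(c,p,z):
    d=c['R'].T@np.linalg.inv(c['K'])@np.array([p[0],p[1],1.]);o=-c['R'].T@c['t']
    return o+d*(z-o[2])/d[2]
def proj(c,X):
    q=c['K']@(c['R']@np.asarray(X,float)+c['t']);return q[:2]/q[2]
def blobs(m,amin=20):
    n,l,s,ce=cv2.connectedComponentsWithStats(m.astype(np.uint8))
    return [(ce[i],s[i],l==i) for i in range(1,n) if s[i,4]>=amin]
def hsv(im): return cv2.cvtColor(im,cv2.COLOR_RGB2HSV)
def tri(c1,p1,c2,p2):
    A=[];b=[]
    for c,p in((c1,p1),(c2,p2)):
        P=c['K']@np.c_[c['R'],c['t']]
        for i in(0,1): r=P[i]-p[i]*P[2];r=r/np.linalg.norm(r[:3]);A.append(r[:3]);b.append(-r[3])
    return np.linalg.lstsq(np.array(A),np.array(b),rcond=None)[0]
E
python3 - <<'E'
from station import env
from h import *
for n,box in(('top',(200,140,360,260)),('scene',(150,140,350,300))):
    im=cv2.cvtColor(cv2.imread(f'pics/{n}0.png'),cv2.COLOR_BGR2RGB);c=env.calibration(n);h=hsv(im)
    x0,y0,x1,y1=box;roi=np.zeros(h.shape[:2],bool);roi[y0:y1,x0:x1]=1
    for nm,m,z in(('blue',(abs(h[...,0].astype(int)-108)<8)&(h[...,1]>150),30),('green',(abs(h[...,0].astype(int)-65)<15)&(h[...,1]>120),134),('red',((h[...,0]<6)|(h[...,0]>174))&(h[...,1]>120)&(h[...,2]>90),118),('white',(h[...,1]<30)&(h[...,2]>200),84)):
        for ce,s,mm in blobs(m&roi,6): 
            print(n,nm,ce.round(1),s.tolist(),ray(c,ce,z).round(1))
            if nm=='white' and s[4]>1000:
                r=cv2.minAreaRect(np.argwhere(mm)[:,::-1].astype(np.float32));print([ray(c,p,84).round() for p in cv2.boxPoints(r)])
E
python3 - <<'E'
import cv2
a=cv2.imread('pics/top0.png')[145:260,190:360];b=cv2.imread('pics/scene0.png')[140:280,200:360]
a=cv2.resize(a,None,fx=4.4,fy=4.4,interpolation=cv2.INTER_CUBIC);cv2.imwrite('pics/topc.png',a)
E
```

```text
top blue [226.  222.2] [215, 212, 23, 22, 388] [454.  366.8  30. ]
top green [233.  143.5] [227, 140, 13, 9, 96] [668.4 338.8 134. ]
top green [285.3 170.8] [279, 166, 14, 13, 57] [589.  191.8 134. ]
top red [333.  186.5] [332, 186, 3, 2, 6] [547.   57.3 118. ]
top red [209.2 244.7] [200, 243, 21, 5, 64] [385.7 402.3 118. ]
top white [200.8 157.5] [200, 154, 3, 8, 18] [640.7 438.2  84. ]
top white [308.5 187.3] [272, 156, 76, 58, 2377] [550.6 122.4  84. ]
[array([505., 232.,  84.]), array([648., 209.,  84.]), array([615.,   3.,  84.]), array([474.,  29.,  84.])]
top white [325.2 177.6] [315, 168, 21, 22, 237] [579.3  72.9  84. ]
top white [256.2 242.2] [245, 231, 24, 24, 415] [392.8 274.1  84. ]
scene blue [295.6 152.7] [292, 151, 8, 5, 27] [846.  -66.6  30. ]
scene blue [342.7 209.6] [341, 208, 4, 4, 9] [461.3  43.4  30. ]
scene blue [288.8 220.3] [265, 215, 55, 11, 64] [483.8 188.2  30. ]
scene blue [226.7 251.1] [211, 229, 32, 38, 802] [438.9 374.7  30. ]
scene blue [151.6 247. ] [150, 245, 5, 5, 17] [536.5 511.6  30. ]
scene blue [156.1 258.4] [150, 247, 12, 25, 120] [488.9 516.3
[... 562 characters left out ...]
 [300, 150, 19, 11, 77] [699.7 -15.   84. ]
scene white [306.8 162.3] [297, 155, 21, 12, 57] [654.5  21.7  84. ]
scene white [153. 167.] [150, 166, 7, 3, 15] [846.1 407.1  84. ]
scene white [299.3 187.8] [258, 170, 86, 33, 1296] [528.2 130.2  84. ]
[array([638., 193.,  84.]), array([601., -50.,  84.]), array([460.,  46.,  84.]), array([500., 256.,  84.])]
scene white [254.2 181.3] [251, 178, 6, 9, 37] [619.1 208.8  84. ]
scene white [163.3 198.1] [159, 196, 10, 5, 40] [647.3 442.5  84. ]
scene white [276.6 255.1] [260, 245, 35, 20, 361] [304.4 329.8  84. ]
scene white [327.1 271.1] [305, 262, 45, 19, 147] [215.  276.9  84. ]
scene white [298.7 297.8] [290, 295, 17, 5, 45] [178.6 362.1  84. ]
```

View pics/topc.png

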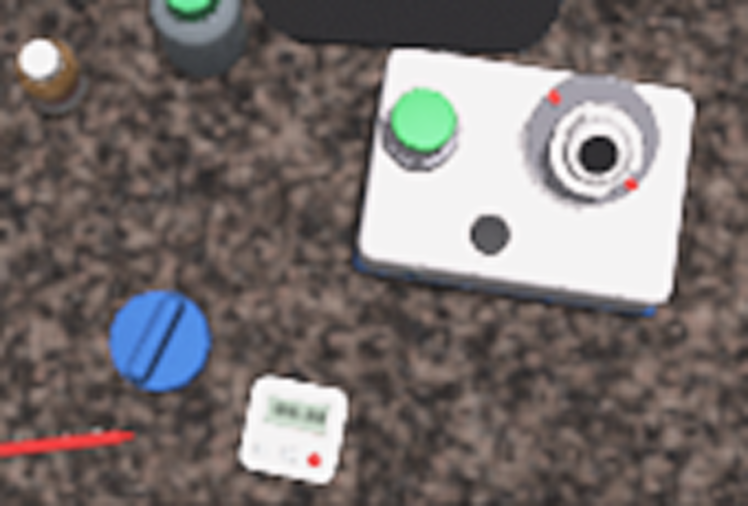

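The zoomed top view shows the start marks at (555,97) and (631,184), the rim hole at (598,153), the plunger head at (424,120), and the wing running at about 60° in the picture. A large analyser stands between the arm and the bench, so I check the way around it.

Run:
```python
from station import env
from h import *
t,s=env.calibration('top'),env.calibration('scene')
for p in((390,90),(440,272),(409,75),(420,180)): print('top',p,[ray(t,p,z).round()[:2].tolist() for z in(0,100,250)])
for p in((318,165),(405,215),(440,215)): print('scene',p,ray(s,p,0).round())
for X in((300,0,230),(400,-100,0),(400,-100,250),(220,-250,200),(250,-100,230)): print(X,proj(s,X).round(),proj(t,X).round())
a=cv2.imread('pics/scene0.png')[0:300,280:512];a=cv2.resize(a,None,fx=2,fy=2)
im=env.capture('wrist')[...,::-1];print(env.get_obs()['qpos'])
o=np.zeros((600,800,3),np.uint8);o[:,:464]=a;o[:252,464:]=cv2.resize(im,(336,252));cv2.imwrite('pics/rt.png',o)
```

```text
top (390, 90) [[888.0, -161.0], [843.0, -126.0], [774.0, -72.0]]
top (440, 272) [[304.0, -279.0], [310.0, -233.0], [319.0, -164.0]]
top (409, 75) [[941.0, -227.0], [891.0, -186.0], [815.0, -124.0]]
top (420, 180) [[588.0, -239.0], [568.0, -196.0], [540.0, -133.0]]
scene (318, 165) [ 781. -111.    0.]
scene (405, 215) [ 401. -111.    0.]
scene (440, 215) [ 356. -188.    0.]
(300, 0, 230) [415. 152.] [368. 280.]
(400, -100, 0) [402. 216.] [379. 240.]
(400, -100, 250) [415. 122.] [410. 237.]
(220, -250, 200) [524. 155.] [469. 312.]
(250, -100, 230) [468. 150.] [411. 301.]
[ 1.25083069  0.53701303 -0.00443152  1.53863024  0.00256218  1.06730653
 -0.07121911]
```

View pics/rt.png

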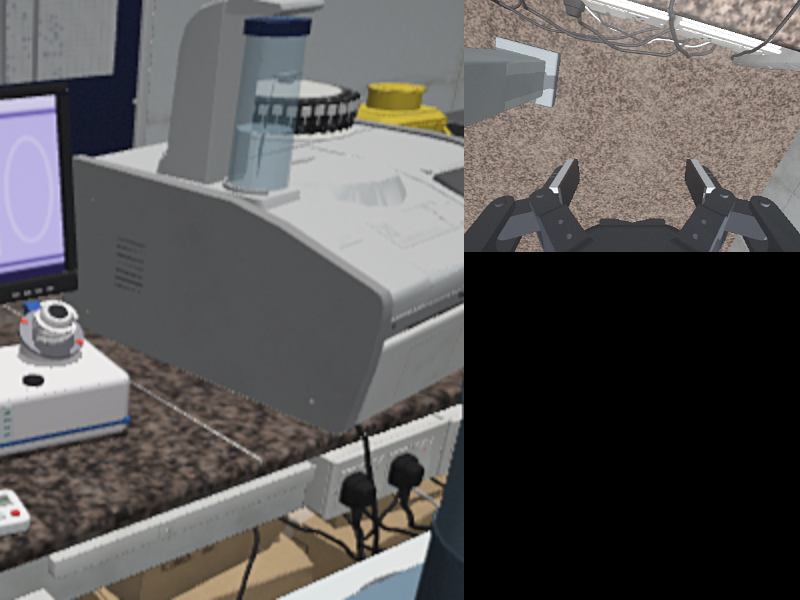

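The analyser stands at x > 340, y < -110, and its front is about 200 mm high. I raise the arm and pass in front of and above it.

Request:
{"method": "drive_tool", "body": {
  "steps": [
    [[0,0,-0.2],0],
    [[0,0,-0.2],0],
    [[0,0,-0.2],0],
    [[0,0,-0.2],0],
    [[0.337,-0.356,-0.22],-0.2],
    [[0.337,-0.356,-0.22],-0.2],
    [[0.337,-0.356,-0.22],-0.2],
    [[0.337,-0.356,-0.22],-0.2]
  ],
  "gripper": -1
}}

```text
time_s: 0.95
eef_pos: [260.4, -452.1, 439.3]
tool_rot: [-2.855, -1.31, 0.0]
force: [0.6, -1.1, 0.7]
opening: 1.003
grasp_force: 0.0
```

Request:
{"method": "drive_tool", "body": {
  "steps": [
    [[0.283,-0.055,0],-0.5],
    [[0.283,-0.055,0],-0.5],
    [[0.283,-0.055,0],-0.5],
    [[0.283,-0.055,0],-0.5],
    [[0.283,-0.055,0],-0.5],
    [[0.729,-0.364,0],-0.57],
    [[0.729,-0.364,0.05],-0.57],
    [[0.729,-0.364,0.1],-0.57]
  ]
}}

```text
time_s: 1.75
eef_pos: [405.7, -88.4, 425.2]
tool_rot: [1.616, 2.692, 0.0]
force: [1.2, 0.3, 0.1]
opening: 0.997
grasp_force: 0.0
```

```bash
python3 -c "
from station import env
o=env.get_obs();print(o['time_s'],o['eef_pos'].round(1),o['tool_rot'].round(3),o['qpos'].round(2))"
```

```text
1.75 [405.7 -88.4 425.2] [1.616 2.692 0.   ] [ 0.72 -0.02 -0.6   1.8  -0.01  1.36  0.62]
```

Request:
{"method": "drive_tool", "body": {
  "steps": [
    [[0.331,0.203,0.125],-0.194],
    [[0.331,0.203,0.125],-0.194],
    [[0.331,0.203,0.125],-0.194],
    [[0.331,0.203,0.125],-0.194],
    [[0.331,0.203,0.125],-0.194],
    [[0.331,0.203,0.125],-0.194],
    [[0.331,0.203,0.125],-0.194],
    [[0.331,0.203,0.125],-0.194]
  ]
}}

```text
time_s: 2.55
eef_pos: [431.0, 291.0, 301.5]
tool_rot: [0.746, 3.052, -0.001]
force: [0.9, -0.7, 0.0]
opening: 0.995
grasp_force: 0.0
```

Run:
```python
from station import env
from h import *
o=env.get_obs();print(o['time_s'],o['eef_pos'].round(1),o['tool_rot'].round(3),o['qpos'].round(2))
c=env.calibration('wrist');im=env.capture('wrist');cv2.imwrite('pics/w1.png',im[...,::-1])
print('cam',(-c['R'].T@c['t']).round(1),c['R'].round(2).tolist(),c['K'][0,0])
np.savez('w1.npz',**c)
for X in((454,367,30),(562,84,150)):print(proj(c,X).round())
```

```text
2.55 [431.  291.  301.5] [ 7.460e-01  3.052e+00 -1.000e-03] [ 0.04  0.37 -0.91  1.76  0.32  1.17  0.13]
cam [357.2 328.7 444. ] [[0.46, 0.89, -0.0], [0.84, -0.44, 0.32], [0.28, -0.15, -0.95]] 283.16220083154195
[310. 140.]
[163. 327.]
```

View pics/w1.png

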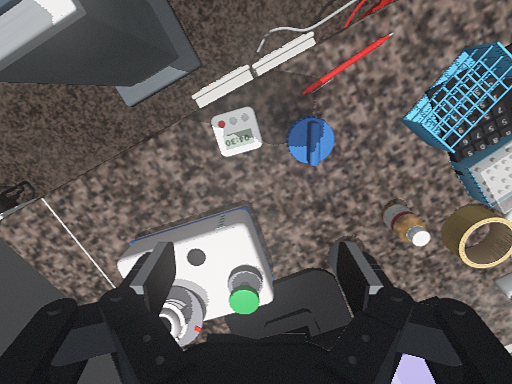

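The wrist view shows the cap at (310,143) with its wing nearly upright in the picture, the timer at (237,132), and the tank at lower left with the plunger at (244,300). I move above the cap for a closer look.

Request:
{"method": "drive_tool", "body": {
  "steps": [
    [[0.015,0.078,0.125],0],
    [[0.015,0.078,0.125],0],
    [[0.015,0.078,0.125],0],
    [[0.015,0.078,0.125],0],
    [[0.015,0.078,0.125],0]
  ],
  "gripper": -0.2
}}

```text
time_s: 3.1
eef_pos: [452.8, 365.5, 176.5]
tool_rot: [-0.742, -3.051, 0.002]
force: [-0.1, 0.2, 1.6]
opening: 0.6
grasp_force: 0.0
```

Run:
```python
from station import env
from h import *
o=env.get_obs();print(o['time_s'],o['eef_pos'].round(1),o['tool_rot'].round(3),o['opening'])
c=env.calibration('wrist');im=env.capture('wrist');np.savez('w2.npz',**c)
h=hsv(im);m=(abs(h[...,0].astype(int)-108)<10)&(h[...,1]>110)
b=max(blobs(m,200),key=lambda b:b[1][4]);print(b[0],b[1],ray(c,b[0],30).round(1))
x,y,w,hh,_=b[1];e=20
cr=im[max(0,y-e):y+hh+e,max(0,x-e):x+w+e,::-1];print('off',x-e,y-e,cr.shape)
f=min(790/cr.shape[1],590/cr.shape[0],4);print(f);cv2.imwrite('pics/w2.png',cv2.resize(cr,None,fx=f,fy=f))
```

```text
3.1 [452.8 365.5 176.5] [-7.420e-01 -3.051e+00  2.000e-03] 0.5996459238395401
[259.95413669 172.79526379] [ 229  139   63   73 3336] [453.7 368.9  30. ]
off 209 119 (113, 103, 3)
4
```

View pics/w2.png

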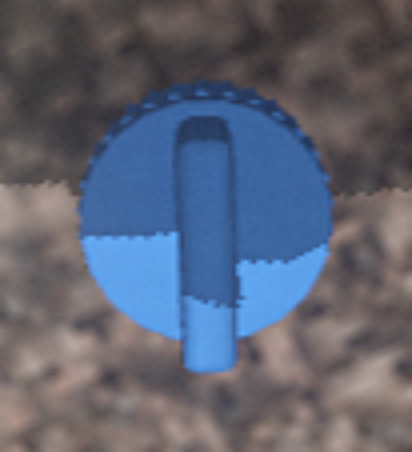

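The crop shows the wing top's end middles at full-picture pixels (260.6,154) and (261.6,212), and the deck centre column at about 260.3.

Run:
```python
from h import *
c=dict(np.load('w2.npz'))
a,b=ray(c,(260.6,154),62),ray(c,(261.6,212),62);d=b-a;m=(a+b)/2
print(a,b,np.linalg.norm(d),m,np.degrees(np.arctan2(d[1],d[0])))
l,r=ray(c,(229,172.5),30),ray(c,(291.5,172.5),30);print(np.linalg.norm(l-r),(l+r)/2)
# tool
R=Rn.from_rotvec([-.742,-3.051,.002]).as_matrix();t=np.array([452.8,365.5,176.5])
print('tool x heading',np.degrees(np.arctan2(R[1,0],R[0,0])),'shift',R.T@(np.array([m[0],m[1],36])-t))
```

```text
[429.71748097 381.39563043  62.        ] [482.04984555 355.84218485  62.        ] 58.23791689100002 [455.88366326 368.61890764  62.        ] -26.025860827247985
66.2386683046533 [453.57638297 369.30215582  30.        ]
tool x heading 152.66211641845223 shift [ -1.49144523   4.41576532 140.4911498 ]
```

Request:
{"method": "drive_tool", "body": {
  "steps": [
    [[-0.001,0.004,0.06],-0.007],
    [[-0.001,0.004,0.11],-0.007],
    [[-0.001,0.004,0.14],-0.007],
    [[-0.001,0.004,0.141],-0.007],
    [[-0.001,0.004,0.141],-0.007]
  ],
  "gripper": -0.2
}}

```text
time_s: 3.65
eef_pos: [457.4, 368.9, 38.5]
tool_rot: [0.712, 3.058, 0.002]
force: [-0.1, -0.4, 0.5]
opening: 0.604
grasp_force: 0.0
```

Request:
{"method": "drive_tool", "body": {
  "steps": [
    [[0,0,0],0],
    [[0,0,0],0],
    [[0,0,0],0],
    [[0,0,0],0],
    [[0,0,0],0],
    [[0,0,0],0]
  ],
  "gripper": 1,
  "squeeze": 20
}}

```text
time_s: 4.25
eef_pos: [457.6, 369.5, 38.7]
tool_rot: [0.71, 3.058, 0.003]
force: [-0.1, -2.4, 9.1]
opening: 0.157
grasp_force: 23.5
```

Request:
{"method": "drive_tool", "body": {
  "steps": [
    [[0,0,-0.05],0],
    [[0,0,-0.1],0],
    [[0,0,-0.15],0],
    [[0,0,-0.2],0],
    [[0,0,-0.25],0],
    [[0,0,-0.25],0]
  ]
}}

```text
time_s: 4.85
eef_pos: [458.2, 372.2, 294.6]
tool_rot: [0.708, 3.053, 0.016]
force: [0.7, 1.4, -0.7]
opening: 0.158
grasp_force: 22.1
```

Run:
```python
from station import env
from h import *
o=env.get_obs();print(o['time_s'],o['eef_pos'].round(1),o['tool_rot'].round(3),o['opening'],o['grasp_force'])
c=env.calibration('wrist');im=env.capture('wrist');np.savez('w3.npz',**c);cv2.imwrite('pics/w3.png',im[...,::-1])
```

```text
4.85 [458.2 372.2 294.6] [0.708 3.053 0.016] 0.1575790600051369 22.075378596782684
```

View pics/w3.png

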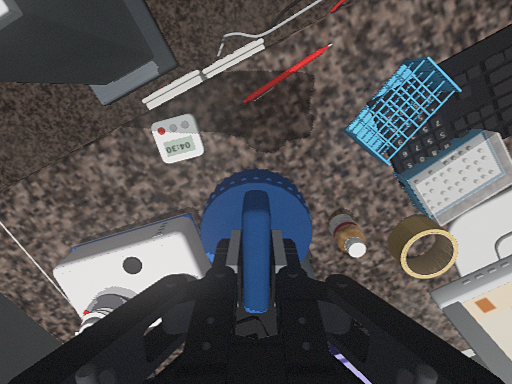

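The cap is held centrally by its wing. I locate the neck by triangulating the marks, rim and plunger in the two fixed views.

Run:
```python
from station import env
from h import *
t,s=env.calibration('top'),env.calibration('scene')
T=cv2.cvtColor(cv2.imread('pics/top0.png'),cv2.COLOR_BGR2RGB);S=cv2.cvtColor(cv2.imread('pics/scene0.png'),cv2.COLOR_BGR2RGB)
def find(im,box,f,a=4):
    x0,y0,x1,y1=box;h=hsv(im[y0:y1,x0:x1]).astype(int);return [((b[0]+[x0,y0]).round(1),b[1][4]) for b in blobs(f(h),a)]
red=lambda h:((h[...,0]<8)|(h[...,0]>172))&(h[...,1]>90)&(h[...,2]>90)
dark=lambda h:h[...,2]<70
gr=lambda h:(abs(h[...,0]-65)<15)&(h[...,1]>100)
bT,bS=(308,160,345,200),(286,145,330,185)
print('red',find(T,bT,red,2),find(S,bS,red,2));print('dark',find(T,bT,dark,8),find(S,bS,dark,8))
g1,g2=find(T,(275,160,300,185),gr)[0][0],find(S,(250,155,285,185),gr)[0][0]
P=tri(t,g1,s,g2);print('plunger',P,proj(t,P)-g1,ray(t,g1,132),ray(s,g2,130))
```

```text
red [(array([315.7, 167. ]), np.int32(7)), (array([333. , 186.5]), np.int32(6))] [(array([291.4, 160.1]), np.int32(9)), (array([319.4, 170.8]), np.int32(8))]
dark [(array([325.5, 179.6]), np.int32(52))] [(array([298.1, 146.6]), np.int32(76)), (array([292., 154.]), np.int32(8)), (array([308.8, 155.3]), np.int32(44)), (array([325.9, 167.6]), np.int32(12))]
plunger [586.39419834 190.54214364 129.24367184] [-0.00682466 -0.0041379 ] [585.7918659  190.66714402 132.        ] [584.89523269 191.41715841 130.        ]
```

```bash
cat > neck.py <<'E'
from h import *
def frame(x,y,yaw):
    Rz=Rn.from_euler('z',yaw).as_matrix();o=np.array([x,y,0])
    N=o+Rz@[0,-35,150];RN=Rz@Rn.from_euler('y',-25,degrees=True).as_matrix()
    return Rz,o,N,RN
def pts(x,y,yaw):
    Rz,o,N,RN=frame(x,y,yaw);m=38.5*np.array([np.cos(np.radians(50)),np.sin(np.radians(50)),0])
    return {'m1':N+RN@(m-[0,0,36.5]),'m2':N+RN@(-m-[0,0,36.5]),'hole':N,'pl':o+Rz@[10,75,134]}
E
python3 - <<'E'
from station import env
from neck import *
from scipy.optimize import least_squares
t,s=env.calibration('top'),env.calibration('scene')
ob={'m1':((315.7,167),(291.4,160.1)),'m2':((333,186.5),(319.4,170.8)),'hole':((325.5,179.6),(308.8,155.3)),'pl':((285.4,170.8),(266.5,168.2))}
for k,(a,b) in ob.items(): print(k,tri(t,a,s,b).round(1))
def f(p):
    q=pts(*p);return np.concatenate([np.r_[proj(t,q[k])-a,proj(s,q[k])-b] for k,(a,b) in ob.items()])
r=least_squares(f,[568,119,-.15]);print(r.x,r.fun.round(1));Rz,o,N,RN=frame(*r.x);print('neck',N,np.degrees(r.x[2]),pts(*r.x))
E
```

```text
m1 [601.6 106.5 127.4]
m2 [549.3  55.  105.3]
hole [560.4  82.7 150.1]
pl [589.7 190.1 127.7]
[ 5.65374751e+02  1.18040451e+02 -1.51345248e-01] [-0.4 -0.3  0.1  0.  -0.1  0.1  0.1 -0.3 -0.2  0.2 -0.3  0.1  0.3  0.9
 -0.1 -1.9]
neck [560.09786622  83.4405309  150.        ] -8.671443955553983 {'m1': array([601.96597918, 106.88889922, 127.37843639]), 'm2': array([548.72823175,  55.34079466, 106.46109516]), 'hole': array([560.09786622,  83.4405309 , 150.        ]), 'pl': array([586.56805304, 190.67545623, 134.        ])}
```

The triangulated neck comes out at z=150.1, and the fit residuals are mostly under 0.4 px. That puts the neck at (560.1, 83.4, 150) with a yaw of -8.7°. I carry the cap above it with the wing along neck x.

Request:
{"method": "drive_tool", "body": {
  "steps": [
    [[-0.219,-0.215,0.02],-0.097],
    [[-0.219,-0.215,0.02],-0.097],
    [[-0.219,-0.215,0.02],-0.097],
    [[-0.219,-0.215,0.02],-0.097],
    [[-0.219,-0.215,0.02],-0.097],
    [[-0.219,-0.215,0.045],-0.097],
    [[-0.219,-0.215,0.045],-0.097],
    [[-0.219,-0.215,0.045],-0.097]
  ]
}}

```text
time_s: 5.7
eef_pos: [557.4, 75.7, 239.0]
tool_rot: [-0.245, -3.128, 0.003]
force: [-0.2, 0.0, -0.6]
opening: 0.158
grasp_force: 22.0
```

Request:
{"method": "drive_tool", "body": {
  "steps": [
    [[0,0,0],0],
    [[0,0,0],0]
  ]
}}

```text
time_s: 5.9
eef_pos: [557.6, 81.8, 242.0]
tool_rot: [0.232, 3.133, 0.002]
force: [0.3, 0.9, -1.0]
opening: 0.159
grasp_force: 22.0
```

```bash
cat > st.py <<'E'
from station import env
from neck import *
import sys
F=(565.37,118.04,-.15135)
def st(target=None,pr=1):
    o=env.get_obs();R=Rn.from_rotvec(o['tool_rot']).as_matrix();t=o['eef_pos']
    print(o['time_s'],t.round(1),'head',np.degrees(np.arctan2(R[1,0],R[0,0])).round(2),'tilt',np.degrees(np.arccos(-R[2,2])).round(2),'F',o['force'].round(1),'M',o['ft_torque'].round(2),'open',round(o['opening'],3),round(o['grasp_force'],1))
    if target is not None: print('shift',(R.T@(np.array(target)-t)).round(1))
    return o,R
def ax(s,dz=-18.7):  # TCP for pivot at neck-axis height s
    _,_,N,RN=frame(*F);return N+RN[:,2]*s+[0,0,dz]
E
python3 - <<'E'
from st import *
st((560.1,83.4,192.5));st(ax(48));print(ax(48))
from st import env
t,s=env.capture('top'),env.capture('scene')
o=np.hstack([cv2.resize(t[140:230,270:370],(400,360)),cv2.resize(s[90:190,260:360],(400,400))[:360]]);cv2.imwrite('pics/ap.png',o[...,::-1])
E
```

```text
5.9 [557.6  81.8 242. ] head 171.52 tilt 0.08 F [ 0.3  0.9 -1. ] M [-0.02 -0.04 -0.01] open 0.159 22.0
shift [-2.2  1.9 49.5]
5.9 [557.6  81.8 242. ] head 171.52 tilt 0.08 F [ 0.3  0.9 -1. ] M [-0.02 -0.04 -0.01] open 0.159 22.0
shift [18.1  2.  67.2]
[540.03917117  86.49863376 174.80277378]
```

Request:
{"method": "drive_tool", "body": {
  "steps": [
    [[-0.002,0.002,0.035],0],
    [[-0.002,0.002,0.043],0],
    [[-0.002,0.002,0.047],0],
    [[-0.002,0.002,0.05],0],
    [[-0.002,0.002,0.051],0]
  ]
}}

```text
time_s: 6.5
eef_pos: [561.2, 81.4, 191.4]
tool_rot: [0.237, 3.131, 0.001]
force: [-0.3, -0.4, 4.3]
opening: 0.159
grasp_force: 22.6
```

```bash
python3 -c "
from st import *
st(ax(48))"
```

```text
6.5 [561.2  81.4 191.4] head 171.33 tilt 0.11 F [-0.3 -0.4  4.3] M [ 0.11  0.23 -0.04] open 0.159 22.6
shift [21.7  1.8 16.6]
```

Request:
{"method": "drive_tool", "body": {
  "steps": [
    [[0.006,0.001,0.003],0],
    [[0.011,0.002,0.007],0],
    [[0.016,0.002,0.011],0],
    [[0.02,0.002,0.015],0],
    [[0.022,0.002,0.017],0],
    [[0.022,0.002,0.018],0]
  ]
}}

```text
time_s: 7.1
eef_pos: [538.5, 86.2, 172.5]
tool_rot: [-0.238, -3.132, 0.001]
force: [-3.0, -3.6, 11.5]
opening: 0.157
grasp_force: 25.4
```

Run:
```python
from st import *
st(ax(48))
t,s,w=[env.capture(n) for n in('top','scene','wrist')]
np.savez('wc.npz',**env.calibration('wrist'))
o=np.zeros((600,800,3),np.uint8)
o[:300,:400]=cv2.resize(t[145:220,270:370],(400,300));o[300:,:400]=cv2.resize(s[110:185,255:355],(400,300));o[:300,400:]=cv2.resize(w,(400,300))
cv2.imwrite('pics/pl.png',o[...,::-1])
```

```text
7.1 [538.5  86.2 172.5] head 171.32 tilt 0.05 F [-3.  -3.6 11.5] M [-0.71  0.31 -0.09] open 0.157 25.4
shift [-1.5  0.5 -2.3]
```

View pics/pl.png

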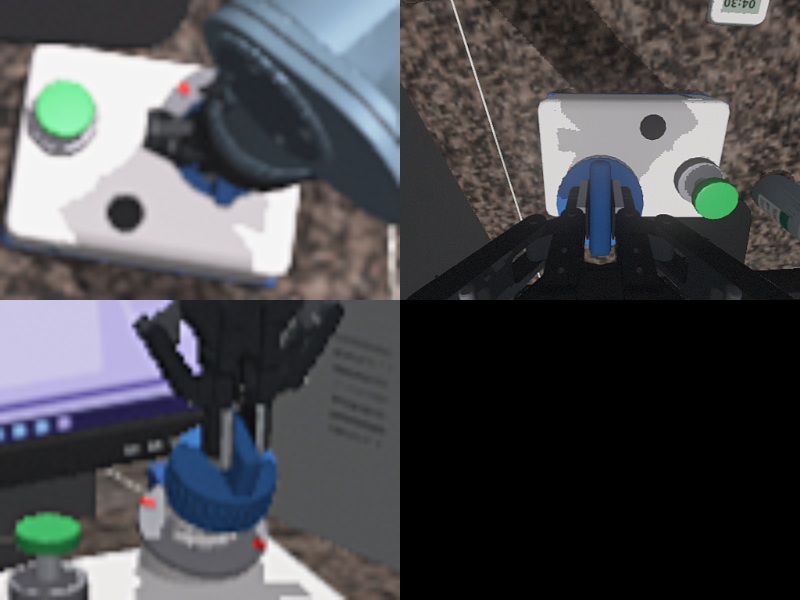

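The wrist, scene and top views show the cap tilted onto the neck with its wing along the lean; the red marks are visible on the collar at (150,500) and (260,545) in the mosaic. I open slightly so the cap settles square, then check.

Request:
{"method": "drive_tool", "body": {
  "steps": [
    [[0,0,0],0],
    [[-0.001,0,-0.004],0],
    [[-0.001,0,-0.004],0],
    [[-0.001,0,-0.004],0],
    [[-0.001,0,-0.004],0]
  ],
  "gripper": 0.4
}}

```text
time_s: 7.75
eef_pos: [539.8, 86.1, 176.2]
tool_rot: [-0.238, -3.132, -0.0]
force: [-0.1, 0.6, 0.4]
opening: 0.302
grasp_force: 0.0
```

Run:
```python
from st import *
st(ax(48))
s,w=[env.capture(n) for n in('scene','wrist')];c=env.calibration('wrist');cs=env.calibration('scene');_,_,N,RN=frame(*F)
# overlay expected cap deck circle & wing top corners for phi=0 at crest
def draw(im,c,zo,phi):
    im=im.copy();A=N+RN[:,2]*zo;Rc=RN@Rn.from_euler('z',phi,degrees=True).as_matrix()
    a=np.linspace(0,2*np.pi,40);d=[proj(c,A+Rc@[34*np.cos(k),34*np.sin(k),30]) for k in a]
    cv2.polylines(im,[np.int32(np.array(d)*8)],True,(255,255,0),1,shift=3)
    d=[proj(c,A+Rc@[x,y,62]) for x,y in((30,7),(30,-7),(-30,-7),(-30,7))]
    cv2.polylines(im,[np.int32(np.array(d)*8)],True,(255,0,255),1,shift=3);return im
w=draw(w,c,-9,0);s=draw(s,cs,-9,0)
u,v=np.int32(proj(c,N));o=np.zeros((400,800,3),np.uint8)
o[:,400:]=cv2.resize(w[170:370,156:356],(400,400));o[:,:400]=cv2.resize(s[115:195,265:345],(400,400))
cv2.imwrite('pics/pl2.png',o[...,::-1])
```

```text
7.75 [539.8  86.1 176.2] head 171.32 tilt 0.03 F [-0.1  0.6  0.4] M [-0.02  0.03 -0.01] open 0.302 0.0
shift [-0.2  0.4  1.4]
```

View pics/pl2.png

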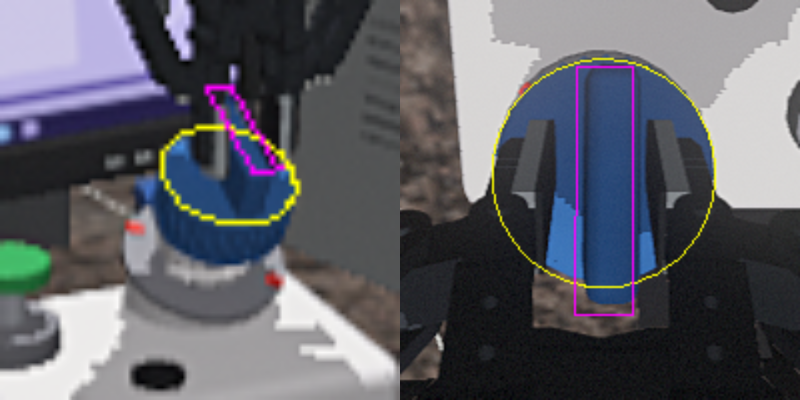

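The overlay of the expected crest pose matches the cap to within a few millimetres, and the wing is along neck x. I re-grip and turn it anticlockwise.

```bash
cat > cap.py <<'E'
from st import *
def cap(save=None):
    s=env.capture('scene');h=hsv(s[125:200,280:345]).astype(int)
    m=(abs(h[...,0]-108)<12)&(h[...,1]>130)&(h[...,2]<200)
    b=max(blobs(m,30),key=lambda b:b[1][4]);mm=b[2]
    cs=env.calibration('scene');_,_,N,RN=frame(*F)
    print('scene blob',(b[0]+[280,125]).round(1),b[1].tolist(),'bottom rows',{int(x)+280:int(np.where(mm[:,x])[0].max())+125 for x in range(b[1][0],b[1][0]+b[1][2],3)})
    bot=(np.where(mm.any(0))[0],)
    # lower-rim outline tangent for candidate heights
    pr=np.array([[i,np.where(mm[:,i])[0].max()] for i in range(65) if mm[:,i].any()])+[280,125]
    for z in range(-4,-32,-4):
        a=np.linspace(0,2*np.pi,200);P=np.array([proj(cs,N+RN@[34*np.cos(k),34*np.sin(k),z]) for k in a])
        d=[pr[pr[:,0]==c][0,1]-P[abs(P[:,0]-c)<.6][:,1].max() for c in (302,306,310) if (pr[:,0]==c).any() and (abs(P[:,0]-c)<.6).any()]
        print(z,np.round(d,1),end=' | ')
    print()
E
python3 -c "
from cap import *
cap()"
```

```text
scene blob [308.9 154.8] [12, 9, 32, 34, 556] bottom rows {292: 154, 295: 155, 298: 162, 301: 164, 304: 166, 307: 167, 310: 167, 313: 167, 316: 166, 319: 164, 322: 159}
-4 [0.5 0.1 0.6] | -8 [-0.8 -1.1 -0.5] | -12 [-2.  -2.2 -1.6] | -16 [-3.1 -3.4 -2.7] | -20 [-4.3 -4.5 -3.7] | -24 [-5.6 -5.6 -4.8] | -28 [-6.8 -6.7 -5.8] |
```

Request:
{"method": "drive_tool", "body": {
  "steps": [
    [[0,0,-0.003],0],
    [[0,0,-0.003],0],
    [[0,0,-0.003],0],
    [[0,0,-0.003],0]
  ],
  "gripper": 1,
  "squeeze": 20
}}

```text
time_s: 8.3
eef_pos: [539.9, 85.9, 179.3]
tool_rot: [-0.238, -3.132, 0.0]
force: [0.2, 0.2, -0.5]
opening: 0.156
grasp_force: 24.0
```

Request:
{"method": "drive_tool", "body": {
  "steps": [
    [[0,0,0],-0.04],
    [[0,0,0],-0.08],
    [[0,0,0],-0.12],
    [[0,0,0],-0.16],
    [[0,0,0],-0.2]
  ]
}}

```text
time_s: 8.8
eef_pos: [541.2, 78.8, 179.5]
tool_rot: [0.738, -3.05, 0.017]
force: [0.4, -17.7, 10.9]
opening: 0.16
grasp_force: 53.4
```

```bash
python3 -c "
from cap import *
st(ax(48));cap()"
```

```text
8.8 [541.2  78.8 179.5] head -152.79 tilt 0.64 F [  0.4 -17.7  10.9] M [-4.48 -0.14 -0.92] open 0.16 53.4
shift [-2.6  7.4  4.6]
scene blob [309.3 153.2] [12, 9, 34, 33, 587] bottom rows {292: 154, 295: 155, 298: 160, 301: 163, 304: 164, 307: 165, 310: 166, 313: 166, 316: 166, 319: 164, 322: 159, 325: 147}
-4 [-1.5 -0.9 -0.4] | -8 [-2.8 -2.1 -1.5] | -12 [-4.  -3.2 -2.6] | -16 [-5.1 -4.4 -3.7] | -20 [-6.3 -5.5 -4.7] | -24 [-7.6 -6.6 -5.8] | -28 [-8.8 -7.7 -6.8] |
```

The firm grip tilts the cap, with 18 N sideways. I loosen so it settles and will use the fingers as a loose slot instead.

Request:
{"method": "drive_tool", "body": {
  "steps": [
    [[0,0,0],0],
    [[0,0,0],0],
    [[0,0,0],0],
    [[0,0,0],0]
  ],
  "gripper": 0.46
}}

```text
time_s: 9.25
eef_pos: [539.8, 86.7, 179.4]
tool_rot: [0.743, -3.052, -0.001]
force: [-0.6, 0.0, -0.1]
opening: 0.27
grasp_force: 0.1
```

```bash
cat >> cap.py <<'E'
def wing(save=False):
    # wing heading seen by the wrist camera: two dark long edges are hidden; report blue blob and save
    w=env.capture('wrist');c=env.calibration('wrist');np.savez('ww.npz',**c);cv2.imwrite('ww.png',w[...,::-1])
    h=hsv(w).astype(int);m=(abs(h[...,0]-108)<12)&(h[...,1]>100);b=max(blobs(m,100),key=lambda b:b[1][4]);print('wrist blob',b[0].round(1),b[1].tolist())
    g=cv2.GaussianBlur(cv2.cvtColor(w,cv2.COLOR_RGB2GRAY),(3,3),0)
    x,y,ww,hh,_=b[1];e=cv2.Canny(g,20,60);M=np.zeros_like(e);M[y:y+hh,x:x+ww]=cv2.erode(b[2].astype(np.uint8),np.ones((3,3)))[y:y+hh,x:x+ww]
    L=cv2.HoughLinesP(e*M,1,np.pi/180,14,minLineLength=18,maxLineGap=4)
    _,_,N,RN=frame(*F)
    for l in ([] if L is None else L[:,0]):
        out=[]
        for p in(l[:2],l[2:]):
            o=-c['R'].T@c['t'];d=c['R'].T@np.linalg.inv(c['K'])@[p[0],p[1],1.];n=RN[:,2]
            out.append(RN.T@(o+d*((N-o)@n+50)/(d@n)-N))
        v=out[1]-out[0];print(l.tolist(),'neck-angle',(np.degrees(np.arctan2(v[1],v[0]))+90)%180-90)
E
python3 -c "
from cap import *
st(ax(48));cap();wing()"
```

```text
9.25 [539.8  86.7 179.4] head -152.63 tilt 0.03 F [-0.6  0.  -0.1] M [0.04 0.06 0.01] open 0.27 0.1
shift [-0.2 -0.3  4.6]
scene blob [307.8 154.4] [12, 11, 31, 32, 571] bottom rows {292: 154, 295: 158, 298: 163, 301: 165, 304: 166, 307: 167, 310: 167, 313: 167, 316: 166, 319: 163, 322: 157}
-4 [0.5 1.1 0.6] | -8 [-0.8 -0.1 -0.5] | -12 [-2.  -1.2 -1.6] | -16 [-3.1 -2.4 -2.7] | -20 [-4.3 -3.5 -3.7] | -24 [-5.6 -4.6 -4.8] | -28 [-6.8 -5.7 -5.8] | 
wrist blob [247.5 251.3] [189, 195, 107, 125, 6342]
[252, 312, 252, 235] neck-angle 33.45425472219546
[238, 238, 239, 275] neck-angle 35.13195558868385
```

The wrist edges put the wing 34° anticlockwise of neck x, with the cap settled on the crest. Another 16° or so is needed, using the fingers as a loose slot.

Request:
{"method": "drive_tool", "body": {
  "steps": [
    [[0,0,0],0],
    [[0,0,0],0],
    [[0,0,0],-0.03],
    [[0,0,0],-0.05],
    [[0,0,0],-0.07],
    [[0,0,0],-0.09],
    [[0,0,0],-0.11],
    [[0,0,0],-0.11]
  ],
  "gripper": 0.54
}}

```text
time_s: 10.15
eef_pos: [540.1, 86.0, 179.3]
tool_rot: [-1.256, 2.88, 0.001]
force: [-0.2, -0.4, 1.1]
opening: 0.229
grasp_force: 1.1
```

```bash
python3 -c "
from cap import *
st(ax(48));cap();wing()"
```

```text
10.15 [540.1  86.  179.3] head -132.87 tilt 0.02 F [-0.2 -0.4  1.1] M [ 0.03 -0.02  0.03] open 0.229 1.1
shift [-0.3  0.3  4.5]
scene blob [307.7 157. ] [12, 15, 32, 31, 600] bottom rows {292: 154, 295: 160, 298: 166, 301: 168, 304: 169, 307: 170, 310: 170, 313: 170, 316: 169, 319: 165, 322: 159}
-4 [3.5 4.1 3.6] | -8 [2.2 2.9 2.5] | -12 [1.  1.8 1.4] | -16 [-0.1  0.6  0.3] | -20 [-1.3 -0.5 -0.7] | -24 [-2.6 -1.6 -1.8] | -28 [-3.8 -2.7 -2.8] | 
wrist blob [233.8 237.9] [178, 187, 105, 118, 6375]
```

The lower rim moved down about 3 px (z about -19), so the cap has dropped into the thread start. I lower the fingers along the axis, then screw clockwise while pressing.

```bash
python3 -c "
from st import *
st(ax(37));st(ax(33));st(ax(29));st(ax(26))" | grep shift
```

```text
shift [-3.  -3.5 14.5]
shift [-3.9 -4.9 18.2]
shift [-4.9 -6.3 21.8]
shift [-5.6 -7.3 24.5]
```

Request:
{"method": "drive_tool", "body": {
  "steps": [
    [[-0.002,-0.002,0.007],0],
    [[-0.003,-0.0035,0.0145],0],
    [[-0.003,-0.004,0.016],0],
    [[-0.003,-0.004,0.016],0.04],
    [[-0.003,-0.004,0.016],0.08],
    [[-0.004,-0.005,0.017],0.12],
    [[-0.004,-0.005,0.018],0.16],
    [[-0.004,-0.005,0.018],0.2]
  ]
}}

```text
time_s: 11.05
eef_pos: [547.5, 85.9, 162.2]
tool_rot: [-0.294, 3.125, 0.0]
force: [1.3, -0.2, 1.7]
opening: 0.23
grasp_force: 1.5
```

```bash
python3 -c "
from cap import *
st(ax(31));cap();wing()"
```

```text
11.05 [547.5  85.9 162.2] head -169.24 tilt 0.15 F [ 1.3 -0.2  1.7] M [ 0.04 -0.26  0.05] open 0.23 1.5
shift [ 0.4 -0.4  2.8]
scene blob [308.2 158.4] [12, 17, 31, 29, 535] bottom rows {292: 154, 295: 161, 298: 166, 301: 168, 304: 169, 307: 170, 310: 170, 313: 170, 316: 169, 319: 166, 322: 159}
-4 [4.5 4.1 3.6] | -8 [3.2 2.9 2.5] | -12 [2.  1.8 1.4] | -16 [0.9 0.6 0.3] | -20 [-0.3 -0.5 -0.7] | -24 [-1.6 -1.6 -1.8] | -28 [-2.8 -2.7 -2.8] | 
wrist blob [249.1 249.7] [192, 195, 112, 126, 6426]
[242, 238, 242, 220] neck-angle 18.26443239428093
[243, 239, 250, 310] neck-angle 23.956602844578683
[241, 284, 241, 255] neck-angle 18.281772590552634
[268, 219, 269, 237] neck-angle 21.059172747249505
[271, 276, 272, 294] neck-angle 21.061857322875895
```

Request:
{"method": "drive_tool", "body": {
  "steps": [
    [[0,0,0.003],0.04],
    [[0,0,0.004],0.08],
    [[0,0,0.005],0.12],
    [[-0.001,0,0.006],0.16],
    [[-0.001,0,0.007],0.2],
    [[-0.001,0,0.008],0.24],
    [[-0.001,0,0.008],0.27],
    [[-0.001,0,0.008],0.27]
  ]
}}

```text
time_s: 11.95
eef_pos: [548.3, 88.4, 154.2]
tool_rot: [1.004, 2.975, 0.006]
force: [1.6, 4.8, 4.1]
opening: 0.228
grasp_force: 7.4
```

```bash
python3 -c "
from cap import *
st(ax(26));cap();wing()"
```

```text
11.95 [548.3  88.4 154.2] head 142.7 tilt 0.25 F [1.6 4.8 4.1] M [ 1.17 -0.41  0.19] open 0.228 7.4
shift [-2.7 -2.1 -0.7]
scene blob [307.4 158.4] [12, 13, 30, 34, 545] bottom rows {292: 154, 295: 164, 298: 167, 301: 170, 304: 171, 307: 171, 310: 171, 313: 171, 316: 169, 319: 166}
-4 [5.5 5.1 4.6] | -8 [4.2 3.9 3.5] | -12 [3.  2.8 2.4] | -16 [1.9 1.6 1.3] | -20 [0.7 0.5 0.3] | -24 [-0.6 -0.6 -0.8] | -28 [-1.8 -1.7 -1.8] | 
wrist blob [264.2 257.7] [207, 199, 115, 134, 6526]
[256, 216, 278, 316] neck-angle -13.513370743708975
[240, 273, 249, 312] neck-angle -12.278832339375256
```

Request:
{"method": "drive_tool", "body": {
  "steps": [
    [[-0.001,0,0.001],0.03],
    [[-0.002,-0.001,0.002],0.06],
    [[-0.002,-0.001,0.003],0.07],
    [[-0.002,-0.001,0.003],0.07]
  ]
}}

```text
time_s: 12.45
eef_pos: [550.1, 90.9, 154.4]
tool_rot: [1.314, 2.85, 0.015]
force: [-6.4, 9.7, 27.8]
opening: 0.228
grasp_force: 39.0
```

```bash
python3 -c "
from cap import *
st(ax(26));cap();wing()"
```

```text
12.45 [550.1  90.9 154.4] head 130.5 tilt 0.56 F [-6.4  9.7 27.8] M [2.86 1.1  1.13] open 0.228 39.0
shift [-3.8 -4.4 -0.5]
scene blob [307.1 158.6] [12, 13, 30, 34, 529] bottom rows {292: 154, 295: 165, 298: 168, 301: 170, 304: 171, 307: 171, 310: 171, 313: 171, 316: 169, 319: 166}
-4 [5.5 5.1 4.6] | -8 [4.2 3.9 3.5] | -12 [3.  2.8 2.4] | -16 [1.9 1.6 1.3] | -20 [0.7 0.5 0.3] | -24 [-0.6 -0.6 -0.8] | -28 [-1.8 -1.7 -1.8] | 
wrist blob [266.1 256.3] [211, 198, 113, 135, 6736]
[260, 241, 273, 303] neck-angle -25.79665254976051
[241, 277, 248, 310] neck-angle -25.253754184141798
[268, 232, 271, 250] neck-angle -28.416984414013
[253, 215, 259, 239] neck-angle -23.473659064435452
```

The wing reads about -25°, i.e. 75° clockwise of the marks, and z is about -26, so the cap is home. I release and lift away.

Request:
{"method": "drive_tool", "body": {
  "steps": [
    [[0,0,-0.002],-0.02],
    [[0,0,-0.003],-0.02],
    [[0,0,-0.004],-0.02],
    [[0,0,-0.03],-0.02],
    [[0,0,-0.08],-0.02],
    [[0,0,-0.1],-0.02],
    [[0,0,-0.1],-0.02]
  ],
  "gripper": -0.1
}}

```text
time_s: 13.25
eef_pos: [549.8, 83.6, 253.1]
tool_rot: [1.235, 2.884, 0.002]
force: [0.5, -0.8, -0.2]
opening: 0.55
grasp_force: 0.0
```

Run:
```python
from cap import *
st((586.5,190.7,200));cap();wing()
_,_,N,RN=frame(*F);s,c,w=env.capture('scene'),env.calibration('scene'),env.capture('wrist');cw=env.calibration('wrist')
def draw(im,c,zo,phi):
    im=im.copy();A=N+RN[:,2]*zo;Rc=RN@Rn.from_euler('z',phi,degrees=True).as_matrix()
    d=[proj(c,A+Rc@[34*np.cos(k),34*np.sin(k),30]) for k in np.linspace(0,6.28,40)]
    cv2.polylines(im,[np.int32(np.array(d)*8)],True,(255,255,0),1,shift=3)
    d=[proj(c,A+Rc@[x,y,62]) for x,y in((30,7),(30,-7),(-30,-7),(-30,7))]
    cv2.polylines(im,[np.int32(np.array(d)*8)],True,(255,0,255),1,shift=3);return im
s=draw(s,c,-26,-25);w=draw(w,cw,-26,-25);o=np.hstack([cv2.resize(s[115:195,265:345],(400,400)),cv2.resize(w,(400,300))[0:300].copy() if 0 else cv2.resize(w[90:384,100:394],(400,400))]);cv2.imwrite('pics/home.png',o[...,::-1])
```

```text
13.25 [549.8  83.6 253.1] head 133.65 tilt 0.25 F [ 0.5 -0.8 -0.2] M [ 0.01 -0.02 -0.05] open 0.55 0.0
shift [ 52.4 100.3  53.2]
scene blob [307.4 157.5] [12, 13, 30, 35, 645] bottom rows {292: 154, 295: 165, 298: 168, 301: 170, 304: 171, 307: 171, 310: 171, 313: 171, 316: 170, 319: 166}
-4 [5.5 5.1 4.6] | -8 [4.2 3.9 3.5] | -12 [3.  2.8 2.4] | -16 [1.9 1.6 1.3] | -20 [0.7 0.5 0.3] | -24 [-0.6 -0.6 -0.8] | -28 [-1.8 -1.7 -1.8] | 
wrist blob [269.8 196.7] [232, 157, 75, 75, 3495]
[254, 218, 274, 227] neck-angle 32.706367618953536
```

View pics/home.png

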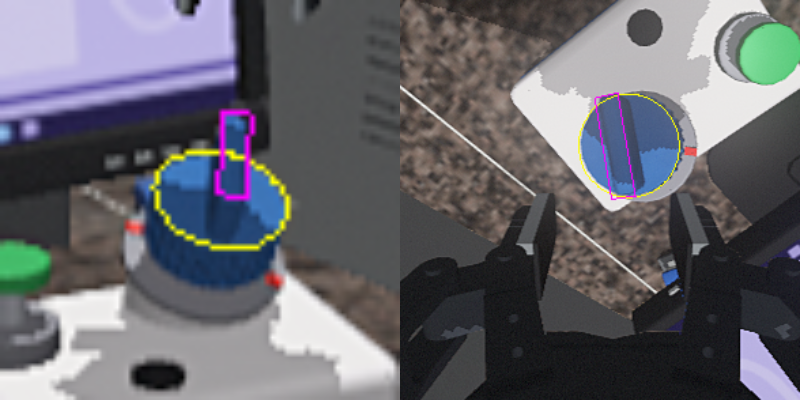

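The overlay of the home pose (z -26, wing -25°) matches the cap in both views, and the fingers are clear. Next I close the fingers and move above the plunger.

Request:
{"method": "drive_tool", "body": {
  "steps": [
    [[0.052,0.1,0.02],0],
    [[0.052,0.1,0.053],0],
    [[0.052,0.1,0.08],0],
    [[0.052,0.1,0.09],0],
    [[0.052,0.1,0.09],0],
    [[0.052,0.1,0.09],0]
  ],
  "gripper": 1
}}

```text
time_s: 14.05
eef_pos: [585.3, 189.0, 160.6]
tool_rot: [1.241, 2.886, -0.001]
force: [0.4, -0.1, 0.1]
opening: 0.0
grasp_force: 0.0
```

```bash
python3 -c "
from cap import *
st((586.5,190.7,114))
w=env.capture('wrist');c=env.calibration('wrist');h=hsv(w).astype(int)
for b in blobs((abs(h[...,0]-65)<15)&(h[...,1]>100),100):print(b[0],b[1],ray(c,b[0],134))"
```

```text
14.05 [585.3 189.  160.6] head 133.46 tilt 0.05 F [ 0.4 -0.1  0.1] M [ 0.01 -0.03 -0.02] open 0.0 0.0
shift [ 0.4  2.1 46.6]
[497.77708333 148.96319444] [ 479  119   33   59 1440] [658.01907722 325.26806835 134.        ]
[262.9416499  217.29376258] [ 232  195   60   48 1988] [586.14378266 194.52498993 134.        ]
```

Request:
{"method": "drive_tool", "body": {
  "steps": [
    [[0,0.002,0.025],0],
    [[0,0.002,0.035],0],
    [[0,0.002,0.042],0],
    [[0,0.002,0.048],0],
    [[0,0.002,0.05],0],
    [[0,0.002,0.05],0]
  ]
}}

```text
time_s: 14.7
eef_pos: [587.8, 190.7, 114.0]
tool_rot: [1.241, 2.883, -0.001]
force: [-4.9, -4.4, 21.3]
opening: 0.001
grasp_force: 10.4
```

Force is 21 N at z=114.0, so the plunger is on its bottom stop. I lift away and check that it returns.

Request:
{"method": "drive_tool", "body": {
  "steps": [
    [[0,0,0.001],0],
    [[0,0,0],0],
    [[0,0,-0.015],0],
    [[0,0,-0.04],0],
    [[0,0,-0.09],0],
    [[0,0,-0.12],0],
    [[0,0,-0.12],0],
    [[0,0,-0.12],0]
  ]
}}

```text
time_s: 15.5
eef_pos: [586.8, 191.2, 231.4]
tool_rot: [1.24, 2.885, 0.001]
force: [-0.8, -0.2, -1.2]
opening: 0.001
grasp_force: 0.0
```

```bash
python3 -c "
from cap import *
st();cap()
s=env.capture('scene');h=hsv(s).astype(int);m=(abs(h[...,0]-65)<15)&(h[...,1]>100);m[:,:250]=0
for b in blobs(m,30):print(b[0],b[1])
t=env.capture('top');h=hsv(t).astype(int)
m=((h[...,0]<8)|(h[...,0]>172))&(h[...,1]>120)&(h[...,2]>90)
print([b[0] for b in blobs(m,30) if 180<b[0][0]<300])
env.job_done()"
```

```text
15.5 [586.8 191.2 231.4] head 133.48 tilt 0.09 F [-0.8 -0.2 -1.2] M [0.03 0.04 0.08] open 0.001 0.0
scene blob [307.4 157.4] [12, 13, 30, 35, 649] bottom rows {292: 154, 295: 165, 298: 168, 301: 170, 304: 171, 307: 171, 310: 171, 313: 171, 316: 170, 319: 166}
-4 [5.5 5.1 4.6] | -8 [4.2 3.9 3.5] | -12 [3.  2.8 2.4] | -16 [1.9 1.6 1.3] | -20 [0.7 0.5 0.3] | -24 [-0.6 -0.6 -0.8] | -28 [-1.8 -1.7 -1.8] | 
[266.51388889 168.08333333] [259 163  16  11 144]
[array([197.02758621, 245.99310345])]
the job is handed in; nothing more can be done
```

The cap is screwed home (about 75° clockwise of the marks), the plunger was pushed to its stop and has sprung back up, and the job was handed in at about 15.6 s. Nothing was knocked on the way, though I didn't re-measure the bottles and timer at the end, and no verdict came back.

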